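# Hold the matching capacitor against the sprung saddle

## Robot

A 6-joint arm with a two-finger parallel gripper is mounted at the origin on the work surface. World frame = base frame: x ahead of the robot, y to its left, z up, the work surface at z = 0. Lengths are in m, angles in degrees, forces in N, time in s.
With the tool pointing down it reaches from about 0.325 to 0.775 m from the base axis. Payload 5.5 kg.
Tool frame: the origin (TCP) lies at the very end of the fingers, on their centre line; the grasp point (between the pads) lies 19 mm behind it (manip.tcp_to_grasp is the distance from the TCP to the grasp point, in m); x points along the fingers, y is the direction in which the jaws open and shut, and the axes are right-handed (so a half turn about x gives the same grasp; the last joint's range is limited). The gripper opens to 85 mm and grips with 20 to 120 N. Pads are 22 mm wide; open, the fingers measure 114 mm over their backs; the gripper's body (76 mm by 85 mm) begins 54 mm behind the grasp point. The pads swing forward as they close: fully open they stand 13 mm farther back than shut.
Start: joints at [-69.253, 5.22, 70.514, -0, 104.267, -3.249], TCP at [0.244, -0.548, 0.231] pointing down, gripper open.
Joint ranges: [-164.24, 164.24], [-49.07, 125.15], [9.68, 141.18], [-86.29, 266.29], [3.28, 154.24], [-151.56, 151.56]. Speed limits (degrees/s): [147.25, 147.25, 172.46, 180, 180, 180].

## Interface

Orientations are given as [roll, pitch, yaw] about the fixed x, y, z axes, in that order (R = Rz(yaw) Ry(pitch) Rx(roll)).
In Python, from rig import readout, optics, ticket, manip gives the robot as it stands.
- The arm moves only by the tool carry_out, never from a script. Its argument "moves" is a list of rows, each a list of 7 numbers: the shift along the tool's x, y, z in mm, then the turn, a rotation vector about the tool's x, y, z in degrees, then the closure, from -1 (fully open) to 1 (shut). A call has 1 to 5 rows; each row shifts and turns the commanded pose from where the row before left it, along the tool's axes as they then stand; what a row does not reach is not made up. A row lasts 1/10 s, in which the tool goes at most 50 mm and 8.59 degrees, less where a joint would pass 70% of its speed; a pose out of reach is approached as far as the arm can. A call is refused whole if a number of a shift passes 50 or a number of a turn 8.59, either way. A call with a gripper value outside its range is refused whole. The fingers move at their own pace and stop on an object; "grip_force" is the grip in N (left out, the last holds). Time passes only in rows, so rows that do not move let the fingers close. It gives the time, the measured TCP pose, the force and the opening at its end, in the units of the state.
- readout.read_state(): the state, without advancing time (a new reading comes with each control period).
- optics.read_camera(name): name is "scene" or "top"; returns a dict with "img" (420x560x3 uint8, blue, green, red), "fx", "fy", "cx", "cy" (pixels), "R" (3x3) and "t" (3): a world point X has camera coordinates R X + t. Camera axes: x right, y down, z forward; pixel columns grow to the right and rows downward; lengths in m; the calibration is good to about 2 mm. A picture is of the moment at which its call begins. There is no depth.
- ticket.sign_off(): hands the job in, once; it reports no verdict.
The state is a dict: "clock": time; "qpos": joint angles; "qvel": joint speeds; "joint_efforts": joint torques, N m; "tcp_pos": TCP position; "tcp_rot": TCP orientation; "contact_force": force on the tool from outside, world axes, zero at the start; "moment": the same for the moment, N m; "grip_width": finger opening in m.
Only numpy, scipy, OpenCV 4.12 (cv2) and the standard library are available. Lean on these libraries where they do the work, as an engineer would, in place of code of your own. Each camera call takes 0.05 s, during which the arm holds its last target. There are 200 camera calls.

## Task

Find which of the three capacitor cans fits the gauge block by lowering it upright a good 15 mm into the bore, and lift it out again. Then hold that can in the air, upright, its mid-height level with the middle of the sprung V-saddle, and press it squarely into the V so that the saddle is pushed back about half of its travel (about 9 N), with only the can touching it and never ramming it to its end stop. The program finishes while still gripping and pressing steadily, as a third hand for a colleague who will fasten it; the other two cans must be standing upright on the bench, and everything else lying around is left where it is.

Things in the scene. Friction and masses are not known exactly. Their poses are not given: they have to be found in the camera images.
- can_a_mid (a point): Blue-sleeved capacitor can, an upright plain cylinder 90 mm tall with two small screw terminals (5 mm high, 8 mm thick) on top. One of the three cans is 36 mm in diameter, the other two are 42 mm; where it stands differs from scene to scene. Stands loose on the bench, about 130 g. This point is its centre, half-way up (45 mm above its foot); z is its axis, upwards.
- can_b_mid (a point): Blue-sleeved capacitor can, an upright plain cylinder 90 mm tall with two small screw terminals (5 mm high, 8 mm thick) on top. One of the three cans is 36 mm in diameter, the other two are 42 mm; where it stands differs from scene to scene. Stands loose on the bench, about 130 g. This point is its centre, half-way up (45 mm above its foot); z is its axis, upwards.
- can_c_mid (a point): Blue-sleeved capacitor can, an upright plain cylinder 90 mm tall with two small screw terminals (5 mm high, 8 mm thick) on top. One of the three cans is 36 mm in diameter, the other two are 42 mm; where it stands differs from scene to scene. Stands loose on the bench, about 130 g. This point is its centre, half-way up (45 mm above its foot); z is its axis, upwards.
- can_a: can_a itself; its origin is the centre of its foot, z up its axis.
- can_b: can_b itself; its origin is the centre of its foot, z up its axis.
- can_c: can_c itself; its origin is the centre of its foot, z up its axis.
- gauge_mouth (a point): Gauge block fixed to the bench: bare aluminium, 80 x 80 x 30 mm high, with one vertical bore of 39 mm right through its middle, 3 mm chamfer at the mouth. The 36 mm can slides in, the 42 mm cans stop at the mouth. This point is the centre of the bore's mouth, in the block's top face, 30 mm above the bench.
- saddle_v (a point): Bottom line, at mid-height, of the shallow upright V in the front of the sprung saddle; 85 mm above the bench, moves with the saddle. x is the direction in which to press (level, into the V), y is along the width, z up. The V is 30 mm wide, each side sloped 20 degrees from flat, open to -x. The 36 mm can seated in the V has its axis 19 mm in front (-x) of this point.
- fixture: What carries the saddle, bolted down: a dark base plate 100 x 90 x 12 mm and a grey post 60 mm wide, 105 mm high, its near face 60 mm behind the unpressed V. Origin: centre of the base's underside, 50 mm behind the unpressed V; the same axes as the saddle.
- saddle (a joint): The sprung saddle, an aluminium shoe 32 mm wide, 24 mm high, about 25 mm deep, on two rods with springs before the post. How far it has been pushed back along its x, in m: 0 at rest, 0.030 at its end stop. A spring of 600 N/m returns it: 9 N at 0.015.
- heatsink_mid (a point): Bystander: small finned aluminium heat sink, 40 x 50 x 26 mm; this is its centre.
- tape_mid (a point): Bystander: roll of white tape lying flat, 80 mm across, 22 mm high; its centre.
- jar_mid (a point): Bystander: jar with steel lid, 56 mm across, 65 mm high; its centre.
- cup_mid (a point): Bystander: grey plastic cup, 72 mm across, 80 mm high; its centre.
- spool_mid (a point): Bystander: grey spool, 60 mm across, 40 mm high; its centre.
- screwdriver_grip (a point): Bystander: screwdriver lying on the bench; the middle of its handle.
- brush_grip (a point): Bystander: brush lying on the bench; the middle of its handle.
Not all that is in view belongs to the job. Leave any blue or turquoise look-alike of the part that bears gauge_mouth alone. Leave any red look-alike of the can_b alone.

How it is judged (in metres and radians):
On the way:
1. the can that fits is at least 12 mm down the gauge's bore, upright (z of can_b_mid in the frame of gauge_mouth below 0.033 m and horizontal distance between can_b and gauge_mouth below 0.006 m and angle between can_b_mid's own z axis and vertical below 0.15 rad), for 0.1 s.
At the end, for the whole second after the job is handed in: The gripped 36 mm can, upright within 8 degrees, centre within 15 mm of the saddle's mid-height and 8 mm of the V's middle, alone presses the saddle back steadily by 9 to 21 mm (5.4 to 12.6 N). Both 42 mm cans stand upright on the bench (value of joint saddle between 0.009 and 0.021 m and velocity of joint saddle between -0.01 and 0.01 m/s and contact force between can_b and fixture above 4.5 N and contact force between the fingers and can_b above 2 N and contact force between each of the arm, the fingers and fixture below 0.5 N and angle between can_b_mid's own z axis and vertical below 0.14 rad and y of can_b_mid in the frame of saddle_v between -0.008 and 0.008 m and z of can_b_mid in the frame of saddle_v between -0.015 and 0.015 m and linear speed of each of can_b, can_a, can_c below 0.02 m/s and angle between each of can_a_mid, can_c_mid's own z axis and vertical below 0.15 rad and height (world z) of can_a_mid between 0.035 and 0.055 m and height (world z) of can_c_mid between 0.035 and 0.055 m); the arm keeps its last pose, push and grip.
It fails at once if the saddle is rammed to its end stop (value of joint saddle above 0.0285 m).
It fails at once if a bystander is pushed more than 30 mm (distance of any of heatsink_mid, tape_mid, jar_mid, cup_mid, spool_mid, screwdriver_grip, brush_grip from where it was at the start of the episode above 0.03 m).
It also fails if it takes over 72 s, if anything falls off the work surface, if the arm or the gripper's body presses on something with over 40 N, if the wrist force passes 120 N, or if a joint passes its speed limit or range.

## Working session

There is one attempt and no reset: what is moved stays moved. The work goes in short steps, Python scripts to look and compute and a tool call to move; the robot and the scene stay as the last step left them, time stands still between calls to the robot, and variables do not carry over. Pictures are saved under pics/ and viewed, about 8 in all and at most 12, crops included, and the job is handed in when it is done.

Besides the shell and the picture viewer there is one more tool, called after "Emit:" as name(argument=value, ...), one argument or row to a line, values as JSON. carry_out: Moves the arm, as the interface text tells. Its arguments: {"type":"object","properties":{"moves":{"type":"array"},"grip_force":{"type":"number"}},"required":["moves"]}

```bash
ls; mkdir -p pics; cat > h.py <<'E'
import numpy as np, cv2
from rig import readout, optics, ticket, manip
def cam(n):
    c=optics.read_camera(n); c['R']=np.array(c['R']); c['t']=np.array(c['t']); return c
def ray(c,u,v):
    d=c['R'].T@np.array([(u-c['cx'])/c['fx'],(v-c['cy'])/c['fy'],1]); o=-c['R'].T@c['t']; return o,d
def onz(c,u,v,z):
    o,d=ray(c,u,v); return o+d*(z-o[2])/d[2]
def proj(c,X):
    p=c['R']@np.array(X,float)+c['t']; return np.array([c['cx']+c['fx']*p[0]/p[2],c['cy']+c['fy']*p[1]/p[2]])
E
python3 - <<'E'
from h import *
for n in('scene','top'):
    c=cam(n); cv2.imwrite(f'pics/{n}0.png',c['img']); print(n,c['fx'],-c['R'].T@c['t'],c['R'][2])
print(readout.read_state(), manip.tcp_to_grasp)
E
```

```text
pics
scene 471.9916991151304 [ 0.91056528 -0.51420382  0.87197973] [-0.34147164  0.53480477 -0.77290425]
top 404.63700531524296 [0.37925365 0.02665846 1.08722026] [ 0.14246869  0.01311926 -0.98971236]
{'clock': 0.1, 'qpos': array([-6.92525231e+01,  5.26064649e+00,  7.05764737e+01,  7.72270164e-04,
        1.04267415e+02, -3.24796822e+00]), 'qvel': array([-0.01488003, -0.20794347,  0.02449047, -0.03066939, -0.02795816,
       -0.0431014 ]), 'joint_efforts': array([ 3.40867424e-03, -4.60217357e+01, -4.19217825e+01, -2.69378836e-05,
        1.06163177e-02,  1.01591414e-05]), 'tcp_pos': array([ 0.24391494, -0.54789805,  0.23022987]), 'tcp_rot': array([-93.65837842,  89.89546249, 110.33725636]), 'contact_force': array([-0.43731226, -0.1134293 , -0.03690856]), 'moment': array([ 0.03318133, -0.05972686, -0.0315286 ]), 'grip_width': 0.08601332342979325} 0.0187
```

View pics/scene0.png

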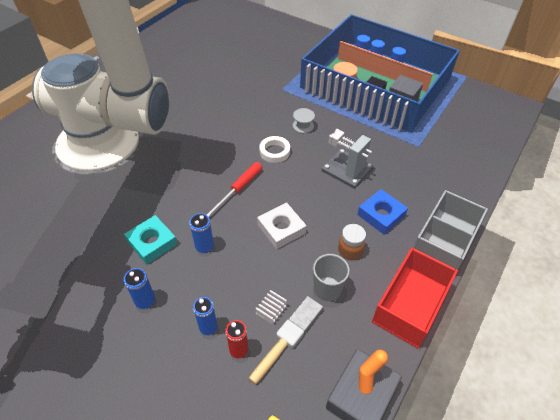

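View pics/top0.png

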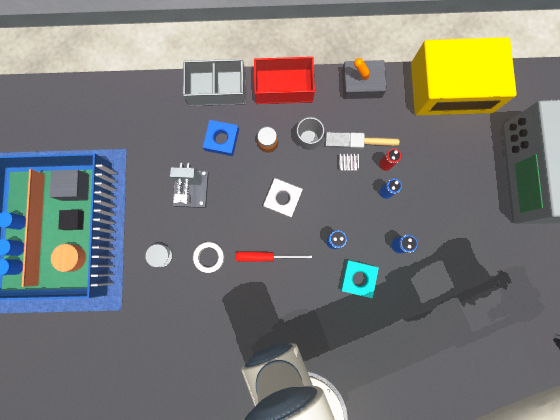

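Candidates, as scene px / top px:
- **Blue cans:** (202,232)/(337,240), (138,288)/(408,243) and (205,315)/(390,187). The red look-alike is at (237,338)/(390,158).
- **Gauge:** bare aluminium at (282,225)/(283,198). The turquoise (151,240) and blue (382,210) blocks are look-alikes.
- **Saddle:** (348,155)/(188,187).

Next I'll measure these and check them in one close crop.

```bash
python3 - <<'E'
from h import *
s=cam('scene');t=cam('top')
for n,c,pts in(('scene',s,[(202,232),(138,288),(205,315)]),('top',t,[(337,240),(408,243),(390,187)])):
    hsv=cv2.cvtColor(c['img'],cv2.COLOR_BGR2HSV)
    m=cv2.inRange(hsv,(108,130,40),(128,255,255))
    k,l,st,ce=cv2.connectedComponentsWithStats(m)
    for i in range(1,k):
        if st[i,4]>60: print(n,i,st[i],ce[i].round(1))
    # can widths: minimum-area rectangle of nearest comps
    for p in pts:
        i=min((i for i in range(1,k) if st[i,4]>60),key=lambda i:np.hypot(*(ce[i]-p)))
        co=cv2.findContours((l==i).astype(np.uint8),cv2.RETR_EXTERNAL,2)[0][0]
        print(p,cv2.minAreaRect(co))
def crop(c,u,v,w,h,f): return cv2.resize(c['img'][v:v+h,u:u+w],None,fx=f,fy=f,interpolation=cv2.INTER_CUBIC)
a=np.vstack([crop(t,320,170,100,85,4),crop(t,155,150,100,65,4)])
b=np.vstack([crop(s,318,125,60,60,5),crop(s,255,195,60,60,5)])
print(a.shape,b.shape)
cv2.imwrite('pics/crop1.png',np.hstack([a,cv2.resize(b,(300,600))]))
for u,v in[(283,198)]: print(onz(t,u,v,.03))
print(onz(s,282,222,.03), [onz(t,u,v,.09) for u,v in[(337,240),(408,243),(390,187)]])
E
```

```text
scene 1 [163   0  26  15  88] [175.5   5.7]
scene 3 [ 300   15  159  117 4630] [397.8  64.5]
scene 86 [ 358  189   50   45 1246] [382.  210.8]
scene 89 [190 214  20  16  75] [200.1 223.6]
scene 91 [192 227  22  26 388] [202.9 240.3]
scene 92 [123 268  23  20 121] [134.6 278.1]
scene 93 [128 279  27  30 443] [142.7 296. ]
scene 94 [193 297  20  18 100] [203.1 306.4]
scene 95 [196 310  21  25 332] [207.1 323.8]
(202, 232) ((202.92308044433594, 240.11538696289062), (24.122282028198242, 18.63102912902832), 78.69007110595703)
(138, 288) ((142.9000244140625, 295.3000183105469), (25.491174697875977, 21.913463592529297), 63.43495178222656)
(205, 315) ((202.5, 305.5), (17.0, 19.0), 90.0)
top 6 [203 125  36  31 184] [225.  145.6]
top 8 [212 127  17  18 126] [219.1 134.3]
top 15 [   0  149  126   92 1701] [ 79.  167.3]
top 24 [  0 169   8  45 156] [  2.1 188.8]
top 31 [ 92 175  19  28 183] [100.  189.4]
top 35 [380 182  22  17 148] [387.4 191.1]
top 39 [   0  203  123  110 3202] [ 72.6 284.3]
top 45 [  7 213  18  16 192] [ 16.9 221.2]
top 58 [392 235  26  18 186] [400.8 244.3]
top 61 [  4 240  20  16 199] [ 14.8 247.6]
top 74 [  5 260  17  14 194] [ 13.9 266.5]
(337, 240) ((404.32696533203125, 243.63462829589844), (16.277639389038086, 25.8873291015625), 78.69007110595703)
(408, 243) ((404.32696533203125, 243.63462829589844), (16.277639389038086, 25.8873291015625), 78.69007110595703)
(390, 187) ((390.3200378417969, 188.26002502441406), (13.200000762939453, 23.400001525878906), 53.13010025024414)
(600, 400, 3) (600, 300, 3)
[0.56163566 0.03047551 0.03      ]
[0.56913207 0.02882591 0.03      ] [array([ 0.44306698, -0.099762  ,  0.09      ]), array([ 0.43139206, -0.27278885,  0.09      ]), array([ 0.57199   , -0.23767594,  0.09      ])]
```

View pics/crop1.png

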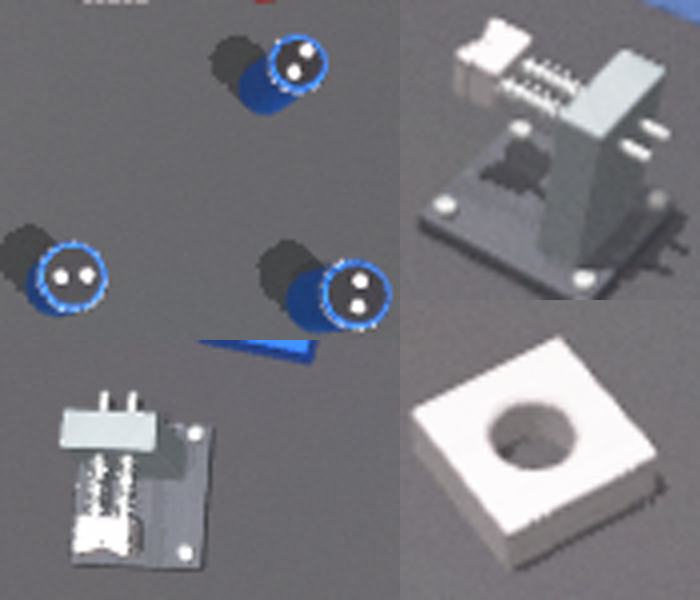

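The crop shows the top-right can's ring at 60 px against 71 px for the other two, a ratio of 0.85 (36/42). So the can at top px (394,186) is the 36 mm one. The gauge is the bare aluminium block, and the V opens toward about -x. Next: exact positions.

```bash
python3 - <<'E'
from h import *
from scipy.spatial.transform import Rotation as Ro
s=cam('scene');t=cam('top')
# can tops: ring centre at z=.09
for n,u0,v0,r in(('b',394.5,186,7.5),('x',337.9,239,9),('y',408.9,243.5,9)):
    print(n,onz(t,u0,v0,.09).round(4), 'diam', (np.linalg.norm(onz(t,u0+r,v0,.09)-onz(t,u0-r,v0,.09))).round(4))
# gauge bright top face and bore, scene and top
for n,c,(u,v) in(('top',t,(283,198)),('scene',s,(282,222))):
    g=cv2.cvtColor(c['img'],cv2.COLOR_BGR2HSV); m=((g[...,1]<40)&(g[...,2]>215)).astype(np.uint8)
    k,l,st,ce=cv2.connectedComponentsWithStats(m)
    i=min((i for i in range(1,k) if st[i,4]>200),key=lambda i:np.hypot(*(ce[i]-[u,v])))
    co=cv2.findContours((l==i).astype(np.uint8),cv2.RETR_CCOMP,2)
    for q,h in zip(co[0],co[1][0]):
        if cv2.contourArea(q)<40: continue
        P=np.array([onz(c,*p[0],.03)[:2]*1000 for p in q],np.float32)
        print(n,'hole' if h[3]>=0 else 'outer',cv2.minAreaRect(P), P.min(0),P.max(0))
b=[onz(s,*p,.014)[:2] for p in[(327,166),(342,150.6),(369.4,165),(354.8,181.6)]]
print('bolts',np.round(b,4),np.mean(b,0)); 
bt=[onz(t,*p,.014)[:2] for p in[(203.75,173.25),(201.5,203)]]; print('top bolts',np.round(bt,4))
print('V top',onz(t,180.7,202,.097),'V scene',onz(s,335.6,131.4,.097))
print(onz(s,237,325,.09))
S=readout.read_state(); print(Ro.from_euler('xyz',S['tcp_rot'],degrees=True).as_matrix().round(3))
E
```

```text
b [ 0.5742 -0.249   0.09  ] diam 0.0373
x [ 0.4455 -0.1021  0.09  ] diam 0.0441
y [ 0.4301 -0.2749  0.09  ] diam 0.0438
top outer ((564.073974609375, 31.643760681152344), (79.97105407714844, 80.02275848388672), 66.67601013183594) [513.0226   -20.592464] [613.7071   81.19888]
top hole ((563.1083374023438, 31.782182693481445), (41.719810485839844, 41.529212951660156), 43.22861099243164) [542.73065    9.138079] [583.4847   54.32778]
scene outer ((566.5428466796875, 29.896085739135742), (79.85905456542969, 79.18966674804688), 66.58440399169922) [516.3293   -21.780188] [616.3742  80.224 ]
scene hole ((567.0079956054688, 28.832353591918945), (40.70301818847656, 43.80824661254883), 72.53672790527344) [545.4955      7.4268103] [588.5593    50.564583]
bolts [[0.5597 0.2511]
 [0.5645 0.3213]
 [0.6473 0.3143]
 [0.6429 0.243 ]] [0.60361392 0.28244674]
top bolts [[0.6385 0.2446]
 [0.5566 0.2504]]
V top [0.54680386 0.28505812 0.097     ] V scene [0.55284663 0.29076959 0.097     ]
[ 0.65276668 -0.24595721  0.09      ]
[[-0.     0.407 -0.914]
 [ 0.001 -0.914 -0.407]
 [-1.    -0.001 -0.   ]]
```

Emit:
carry_out(
  moves=[
    [0,0,0,5.8,0,0,-1],
    [0,0,0,5.8,0,0,-1],
    [0,0,0,5.8,0,0,-1],
    [0,0,0,5.8,0,0,-1],
    [0,0,0,5.6,0,0,-1],
  ],
)

```text
clock: 0.8
tcp_pos: [0.244, -0.5481, 0.2312]
tcp_rot: [-64.8, 90.0, 110.1]
contact_force: [-0.2, -0.6, 0.3]
grip_width: 0.0852
```

```bash
cat > to.py <<'E'
import sys
from h import *
from scipy.spatial.transform import Rotation as Ro
def go(T,head=-94.8):
    S=readout.read_state(); R=Ro.from_euler('xyz',S['tcp_rot'],degrees=True).as_matrix(); h=np.radians(head)
    y=np.array([np.cos(h),np.sin(h),0]);x=np.array([0,0,-1.]);D=np.c_[x,y,np.cross(x,y)]
    print('clk',round(S['clock'],2),'tcp',S['tcp_pos'].round(4),'F',S['contact_force'].round(2),'w',round(S['grip_width'],4),'j6',S['qpos'][5].round(1))
    print('shift',(1000*R.T@(np.array(T)-S['tcp_pos'])).round(1),'turn',np.degrees(Ro.from_matrix(R.T@D).as_rotvec()).round(2))
if __name__=='__main__': go([float(a) for a in sys.argv[1:4]])
E
python3 to.py .575 -.249 .231; python3 -c "
from h import *
s=cam('scene');print(onz(s,203,306,.09))"
```

```text
clk 0.8 tcp [ 0.244  -0.5481  0.2312] F [-0.21 -0.56  0.31] w 0.0852 j6 25.8
shift [ 2.000e-01 -3.271e+02 -3.034e+02] turn [-0.24  0.    0.01]
[ 0.57921301 -0.25048438  0.09      ]
```

Emit:
carry_out(
  moves=[
    [0,-32.8,-30.4,0,0,0,-1],
    [0,-32.8,-30.4,0,0,0,-1],
    [0,-32.8,-30.4,0,0,0,-1],
    [0,-32.8,-30.4,0,0,0,-1],
    [0,-32.8,-30.4,0,0,0,-1],
  ],
)

```text
clock: 1.35
tcp_pos: [0.4102, -0.3961, 0.2313]
tcp_rot: [135.7, 90.0, -49.0]
contact_force: [1.2, -0.3, -0.2]
grip_width: 0.0853
```

Emit:
carry_out(
  moves=[
    [0,-32.8,-30.4,0,0,0,-1],
    [0,-32.8,-30.4,0,0,0,-1],
    [0,-32.8,-30.4,0,0,0,-1],
    [0,-32.8,-30.4,0,0,0,-1],
    [0,-32.8,-30.4,0,0,0,-1],
  ],
)

```text
clock: 1.85
tcp_pos: [0.5756, -0.2453, 0.2313]
tcp_rot: [149.0, 90.0, -35.6]
contact_force: [0.8, -1.4, -0.2]
grip_width: 0.0853
```

Emit:
carry_out(
  moves=[
    [20,0,0,0,0,0,-1],
    [20,0,0,0,0,0,-1],
    [20,0,0,0,0,0,-1],
    [0,0,0,0,0,0,-1],
  ],
)

```text
clock: 2.25
tcp_pos: [0.5732, -0.2459, 0.1672]
tcp_rot: [-21.5, 89.6, 153.8]
contact_force: [-0.4, -0.2, -0.7]
grip_width: 0.0854
```

```bash
python3 to.py .576 -.2495 .046; python3 - <<'E'
from h import *
s=cam('scene');t=cam('top')
f=lambda c,u,v,w,h,k:cv2.resize(c['img'][v:v+h,u:u+w],(w*k,h*k),interpolation=cv2.INTER_CUBIC)
cv2.imwrite('pics/over.png',np.hstack([f(t,340,140,100,100,4),f(s,155,250,100,100,4)]))
print([proj(c,(.576,-.2495,.09)).round(1) for c in(t,s)])
E
```

```text
clk 2.25 tcp [ 0.5732 -0.2459  0.1672] F [-0.36 -0.22 -0.74] w 0.0854 j6 68.3
shift [121.2   3.6  -3.8] turn [0.11 0.35 0.14]
[array([394.6, 185.3]), array([202. , 304.7])]
```

View pics/over.png

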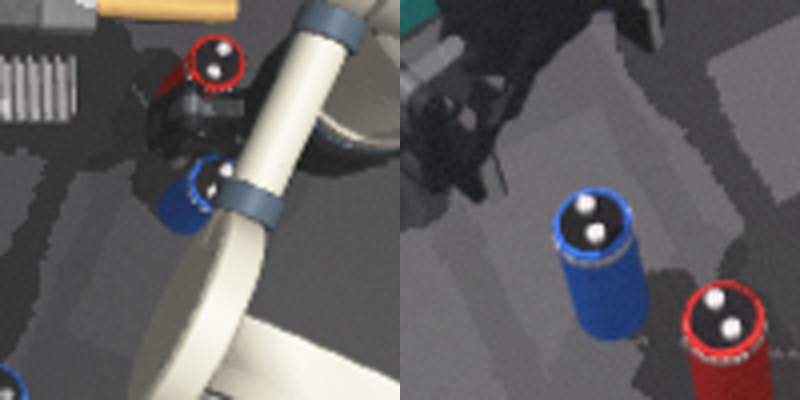

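The scene view shows the blue 36 mm can upright (ring centre at scene px (203,306)) with the open fingers straddling it above. Correcting and descending.

Emit:
carry_out(
  moves=[
    [20,3.6,-4,0,0.35,0.1,-1],
    [30,0,0,0,0,0,-1],
    [30,0,0,0,0,0,-1],
    [30,0,0,0,0,0,-1],
    [10,0,0,0,0,0,-1],
  ],
)

```text
clock: 2.85
tcp_pos: [0.5777, -0.2507, 0.0491]
tcp_rot: [170.5, 89.8, -14.3]
contact_force: [-0.2, -0.8, 0.4]
grip_width: 0.0853
```

```bash
python3 to.py .576 -.2495 .046
```

```text
clk 2.85 tcp [ 0.5777 -0.2507  0.0491] F [-0.21 -0.77  0.45] w 0.0853 j6 68.2
shift [ 3.1 -1.   1.8] turn [ 0.01 -0.18 -0.03]
```

Positions agree within 2 mm, so closing gently at first.

Emit:
carry_out(
  moves=[
    [2,-1,1,0,0,0,0],
    [0,0,0,0,0,0,1],
    [0,0,0,0,0,0,1],
    [0,0,0,0,0,0,1],
    [0,0,0,0,0,0,1],
  ],
  grip_force=40,
)

```text
clock: 3.35
tcp_pos: [0.579, -0.2503, 0.0518]
tcp_rot: [162.2, 89.4, -22.6]
contact_force: [0.2, -0.3, 6.4]
grip_width: 0.0352
```

Emit:
carry_out(
  moves=[
    [0,0,0,0,0,0,1],
    [0,0,0,0,0,0,1],
    [0,0,0,0,0,0,1],
    [0,0,0,0,0,0,1],
    [0,0,0,0,0,0,1],
  ],
  grip_force=90,
)

```text
clock: 3.85
tcp_pos: [0.579, -0.2504, 0.052]
tcp_rot: [161.9, 89.4, -22.9]
contact_force: [-0.6, -0.5, 6.4]
grip_width: 0.0347
```

```bash
python3 to.py .565 .0305 .18
```

```text
clk 3.85 tcp [ 0.579  -0.2504  0.052 ] F [-0.65 -0.54  6.43] w 0.0347 j6 68.3
shift [-129.3 -278.3   36.1] turn [ 0.   -0.57 -0.19]
```

Grip width is 35 mm, which confirms the 36 mm can. Lifting.

Emit:
carry_out(
  moves=[
    [-15,0,0,0,0,0,1],
    [-28,0,0,0,0,0,1],
    [-28,0,0,0,0,0,1],
    [-28,0,0,0,0,0,1],
    [-28,0,0,0,0,0,1],
  ],
)

```text
clock: 4.35
tcp_pos: [0.5767, -0.2495, 0.178]
tcp_rot: [163.9, 89.6, -20.9]
contact_force: [1.0, -0.7, -1.9]
grip_width: 0.0348
```

Emit:
carry_out(
  moves=[
    [0,-30,4,0,0,0,1],
    [0,-40,5.2,0,0,0,1],
    [0,-40,5.2,0,0,0,1],
    [0,-40,5.2,0,0,0,1],
    [0,-40,5.2,0,0,0,1],
  ],
)

```text
clock: 4.85
tcp_pos: [0.5677, -0.0567, 0.1765]
tcp_rot: [164.4, 89.6, -20.4]
contact_force: [1.0, -0.1, -2.8]
grip_width: 0.0341
```

Emit:
carry_out(
  moves=[
    [0,-40,5.2,0,0,0,1],
    [0,-30,4,0,0,0,1],
    [0,-18,2,0,0,0,1],
    [0,0,0,0,0,0,1],
    [0,0,0,0,0,0,1],
  ],
)

```text
clock: 5.35
tcp_pos: [0.5643, 0.0304, 0.176]
tcp_rot: [159.7, 89.6, -25.1]
contact_force: [-0.1, -0.0, -2.1]
grip_width: 0.0345
```

```bash
python3 to.py .565 .0305 .13; python3 - <<'E'
from h import *
s=cam('scene');t=cam('top')
f=lambda c,u,v,w,h,k:cv2.resize(c['img'][v:v+h,u:u+w],(w*k,h*k),interpolation=cv2.INTER_CUBIC)
cv2.imwrite('pics/lift.png',np.hstack([f(t,235,140,100,100,4),f(s,240,150,100,100,4)]))
E
```

```text
clk 5.35 tcp [0.5643 0.0304 0.176 ] F [-0.12 -0.   -2.13] w 0.0345 j6 94.5
shift [46.  -0.2 -0.4] turn [ 0.04 -0.36 -0.13]
```

View pics/lift.png

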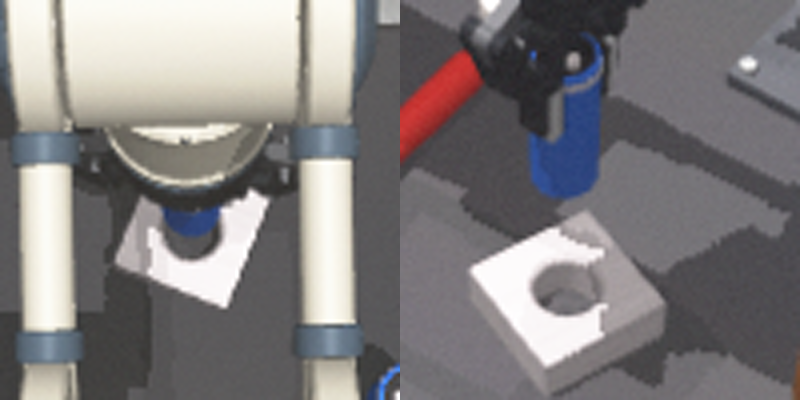

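The can hangs above the bare-aluminium gauge. Its foot is at about scene px (281,193), and the bore is at (282,223). Next I'll measure the foot and tilt against the bore.

```bash
cat > foot.py <<'E'
from h import *
def foot(zf,c=None,u0=262,u1=305,v0=150,v1=260,R=.018):
    "edges of the blue body in the scene view vs predicted silhouette of an upright can"
    c=c or cam('scene'); hsv=cv2.cvtColor(c['img'],cv2.COLOR_BGR2HSV)
    m=cv2.inRange(hsv,(105,120,30),(130,255,255)); M=np.zeros_like(m); M[v0:v1,u0:u1]=m[v0:v1,u0:u1]
    k,l,st,ce=cv2.connectedComponentsWithStats(M); i=1+np.argmax(st[1:,4]); vb=st[i,1]+st[i,3]
    for v in range(vb-28,vb,3):
        xs=np.where(l[v]==i)[0]
        if len(xs): print(v,xs[0],xs[-1],end=' | ')
    print('bottom',vb-.5)
    a=np.linspace(0,6.28,73)
    def low(X):
        q=np.array([proj(c,(X[0]+R*np.cos(t),X[1]+R*np.sin(t),zf)) for t in a]); return np.array([(q[:,0].min()+q[:,0].max())/2,q[:,1].max()])
    return c,low,vb-.5
E
python3 - <<'E'
from foot import *
zf=.176-.052
c,low,vb=foot(zf)
print(low((.564,.030)),low((.566,.030)),low((.564,.034)))
for z in(zf,zf+.045): print(proj(c,(.5643,.0304,z)))
print('bore',proj(c,(.565,.0305,.03)),proj(c,(.567,.029,.03)))
E
```

```text
172 287 289 | 175 281 289 | 178 281 289 | 181 281 289 | 184 272 288 | 187 272 288 | 190 272 288 | 193 272 288 | 196 273 287 | 199 278 282 | bottom 199.5
[280.88004282 199.89641302] [281.67950764 200.30991556] [281.92733277 198.66845389]
[281.10913445 193.24405333]
[281.38871782 178.68051442]
bore [280.86916169 220.69159237] [281.24726181 221.52729998]
```

Emit:
carry_out(
  moves=[
    [20,0,-1,0,-0.3,-0.1,1],
    [25,0,-1,0,0,0,1],
    [25,0,0,0,0,0,1],
    [13,0,0,0,0,0,1],
    [0,0,0,0,0,0,1],
  ],
)

```text
clock: 6.0
tcp_pos: [0.5653, 0.0295, 0.09]
tcp_rot: [6.3, 89.8, -178.6]
contact_force: [0.8, -0.4, -1.7]
grip_width: 0.0344
```

```bash
python3 to.py .565 .0305 .07; python3 - <<'E'
from foot import *
zf=.093-.052
c,low,vb=foot(zf,v0=170)
for X in((.564,.030),(.567,.03),(.567,.027)): print(X,low(X))
t=cam('top')
f=lambda c,u,v,w,h,k:cv2.resize(c['img'][v:v+h,u:u+w],(w*k,h*k),interpolation=cv2.INTER_CUBIC)
cv2.imwrite('pics/mouth.png',np.hstack([f(t,258,170,50,50,8),f(c,255,185,50,50,8)]))
E
```

```text
clk 6.0 tcp [0.5653 0.0295 0.09  ] F [ 0.84 -0.38 -1.68] w 0.0344 j6 94.4
shift [20.  -1.   0.3] turn [-0.07  0.22 -0.02]
200 288 288 | 203 281 288 | 206 281 287 | 209 281 287 | 212 273 287 | 215 273 287 | 218 273 287 | 221 274 286 | 224 278 282 | bottom 224.5
(0.564, 0.03) [280.42703805 224.09070979]
(0.567, 0.03) [281.55296178 224.6967287 ]
(0.567, 0.027) [280.81298748 225.6033382 ]
```

View pics/mouth.png

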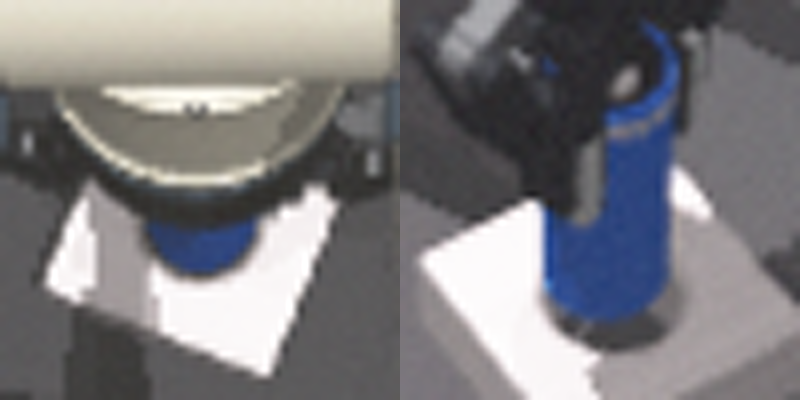

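The foot sits just over the mouth, about 1 px (roughly 2–3 mm) toward -x of the bore centre. Shifting +2 mm in x and lowering slowly while watching the force.

Emit:
carry_out(
  moves=[
    [0,0.5,-2,0,0.2,0,1],
    [4,0,0,0,0,0,1],
    [4,0,0,0,0,0,1],
    [2,0,0,0,0,0,1],
    [0,0,0,0,0,0,1],
  ],
)

```text
clock: 6.6
tcp_pos: [0.5683, 0.0297, 0.082]
tcp_rot: [179.3, 89.8, -5.5]
contact_force: [-0.2, 1.0, -1.3]
grip_width: 0.0342
```

Emit:
carry_out(
  moves=[
    [2,0,0,0,0,0,1],
    [2,0,0,0,0,0,1],
    [0,0,0,0,0,0,1],
  ],
)

```text
clock: 6.9
tcp_pos: [0.5684, 0.0296, 0.0782]
tcp_rot: [179.1, 89.8, -5.7]
contact_force: [0.2, 0.1, -0.9]
grip_width: 0.0344
```

Emit:
carry_out(
  moves=[
    [2.5,0,0,0,0,0,1],
    [2.5,0,0,0,0,0,1],
    [2.5,0,0,0,0,0,1],
    [2.5,0,0,0,0,0,1],
    [0,0,0,0,0,0,1],
  ],
)

```text
clock: 7.4
tcp_pos: [0.5684, 0.0296, 0.0679]
tcp_rot: [178.2, 89.8, -6.6]
contact_force: [0.9, 0.2, -1.9]
grip_width: 0.0342
```

```bash
python3 to.py .568 .03 .058; python3 - <<'E'
from foot import *
c,low,vb=foot(.03,v0=170)
E
```

```text
clk 7.4 tcp [0.5684 0.0296 0.0679] F [ 0.91  0.25 -1.88] w 0.0342 j6 94.4
shift [ 9.9 -0.4  0.4] turn [-0.01 -0.19 -0.01]
207 289 289 | 210 282 288 | 213 282 288 | 216 282 288 | 219 274 288 | 222 274 288 | 225 275 288 | 228 279 283 | bottom 228.5
```

Emit:
carry_out(
  moves=[
    [2.5,0,0,0,0,0,1],
    [2.5,0,0,0,0,0,1],
    [1.5,0,0,0,0,0,1],
    [0,0,0,0,0,0,1],
    [0,0,0,0,0,0,1],
  ],
)

```text
clock: 7.95
tcp_pos: [0.5687, 0.0296, 0.062]
tcp_rot: [-179.9, 89.8, -4.7]
contact_force: [0.0, 0.2, -2.3]
grip_width: 0.0346
```

```bash
python3 to.py .568 .03 .058; python3 - <<'E'
from foot import *
c,low,vb=foot(.03,v0=170)
f=lambda c,u,v,w,h,k:cv2.resize(c['img'][v:v+h,u:u+w],(w*k,h*k),interpolation=cv2.INTER_CUBIC)
cv2.imwrite('pics/in.png',np.hstack([f(c,245,175,70,70,6)]))
E
```

```text
clk 7.95 tcp [0.5687 0.0296 0.062 ] F [ 0.03  0.15 -2.26] w 0.0346 j6 94.4
shift [ 4.  -0.4  0.7] turn [-0.   -0.24  0.  ]
210 287 288 | 213 282 288 | 216 282 288 | 219 282 288 | 222 274 288 | 225 275 288 | 228 279 283 | bottom 228.5
```

View pics/in.png

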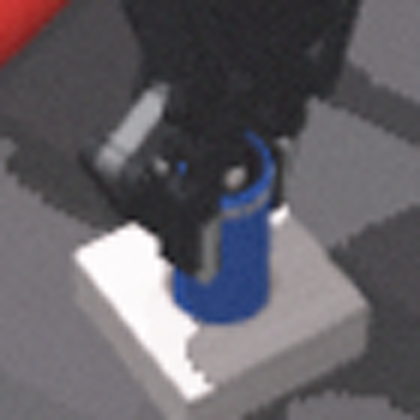

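The can slid freely about 20 mm into the bore, at roughly scene px (282,228), with no contact force, so the fit is confirmed. Lifting out and heading to a standoff in front of the V.

Emit:
carry_out(
  moves=[
    [-10,0,0,0,0,0,1],
    [-15,0,0,0,0,0,1],
    [-20,0,0,0,0,0,1],
    [-20,0,0,0,0,0,1],
    [-15,0,0,0,0,0,1],
  ],
)

```text
clock: 8.5
tcp_pos: [0.5691, 0.0296, 0.1455]
tcp_rot: [-177.9, 89.5, -2.7]
contact_force: [0.1, -0.3, -0.7]
grip_width: 0.0345
```

```bash
python3 to.py .496 .292 .14
```

```text
clk 8.5 tcp [0.5691 0.0296 0.1455] F [ 0.12 -0.34 -0.72] w 0.0345 j6 94.4
shift [   4.9 -255.3   94.9] turn [-0.   -0.46  0.02]
```

Emit:
carry_out(
  moves=[
    [0,-5,20,0,-0.4,0,1],
    [0,-20,30,0,0,0,1],
    [0,-35,30,0,0,0,1],
    [0,-40,15,0,0,0,1],
    [0,-45,0,0,0,0,1],
  ],
)

```text
clock: 9.0
tcp_pos: [0.4847, 0.183, 0.1442]
tcp_rot: [-59.5, 90.0, 115.7]
contact_force: [1.1, 0.2, -1.9]
grip_width: 0.0342
```

Emit:
carry_out(
  moves=[
    [0,-45,0,0,0,0,1],
    [0,-40,0,0,0,0,1],
    [0,-25,0,0,0,0,1],
    [0,0,0,0,0,0,1],
    [0,0,0,0,0,0,1],
  ],
)

```text
clock: 9.5
tcp_pos: [0.495, 0.2919, 0.1428]
tcp_rot: [8.3, 89.9, -176.4]
contact_force: [-0.8, -0.4, -0.8]
grip_width: 0.0348
```

```bash
python3 to.py .496 .292 .092
```

```text
clk 9.5 tcp [0.495  0.2919 0.1428] F [-0.78 -0.42 -0.81] w 0.0348 j6 121.8
shift [50.8 -0.2 -1.1] turn [ 0.06  0.13 -0.02]
```

Now lowering to working height (TCP z 0.092) and looking.

Emit:
carry_out(
  moves=[
    [15,0,0,0,0.1,0,1],
    [20,0,0,0,0,0,1],
    [15.5,0,0,0,0,0,1],
    [0,0,0,0,0,0,1],
  ],
)

```text
clock: 9.9
tcp_pos: [0.4934, 0.2899, 0.0878]
tcp_rot: [29.4, 89.6, -155.5]
contact_force: [0.7, -0.4, -1.5]
grip_width: 0.0345
```

```bash
python3 to.py .496 .292 .092; python3 - <<'E'
from h import *
s=cam('scene');t=cam('top')
f=lambda c,u,v,w,h,k:cv2.resize(c['img'][v:v+h,u:u+w],(w*k,h*k),interpolation=cv2.INTER_CUBIC)
cv2.imwrite('pics/v.png',np.hstack([f(t,150,160,70,80,5),f(s,305,105,70,80,5)]))
for X in((.495,.292,.04),(.495,.292,.13),(.5538,.2869,.097),(.5538,.2869,.085)): print(X,proj(t,X).round(1),proj(s,X).round(1))
E
```

```text
clk 9.9 tcp [0.4934 0.2899 0.0878] F [ 0.74 -0.4  -1.54] w 0.0345 j6 121.9
shift [-4.2 -2.3 -2.4] turn [-0.08  0.34 -0.19]
(0.495, 0.292, 0.04) [183.5 225.1] [313.9 139.3]
(0.495, 0.292, 0.13) [174.  221.3] [316.4 111.9]
(0.5538, 0.2869, 0.097) [180.  199.2] [335.2 132.4]
(0.5538, 0.2869, 0.085) [181.2 200. ] [334.7 136.1]
```

View pics/v.png

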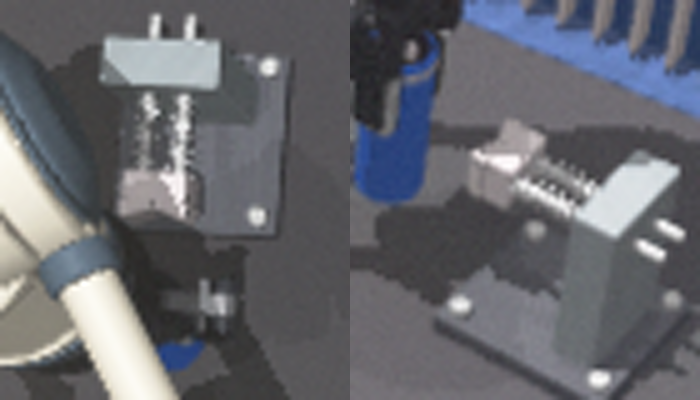

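Top shows the V notch at about (180.6,200), close to the predicted (180,199). Scene shows the can upright with its foot bottom at about (312.6,145.6), near the prediction. Next I'll quantify the lateral offset.

```bash
python3 - <<'E'
from foot import *
c,low,vb=foot(.036,u0=285,u1=330,v0=100,v1=160)
for X in((.4934,.2899),(.4934,.2929),(.4964,.2899)): print(X,low(X).round(2))
# edges of saddle in the scene: top-face region brightness; print grey comps
E
python3 to.py .4955 .2918 .092
```

```text
119 322 322 | 122 316 321 | 125 316 321 | 128 315 321 | 131 308 320 | 134 307 320 | 137 307 320 | 140 307 319 | 143 310 317 | bottom 143.5
(0.4934, 0.2899) [312.88 145.55]
(0.4934, 0.2929) [313.48 144.88]
(0.4964, 0.2899) [313.88 146.01]
clk 10.05 tcp [0.4953 0.2914 0.0923] F [ 0.53 -1.55 -1.57] w 0.0345 j6 121.9
shift [ 0.3 -0.5 -0.2] turn [-0.04  0.02  0.02]
```

Emit:
carry_out(
  moves=[
    [0,-0.5,-8,0,0,0,1],
    [0,0,-10,0,0,0,1],
    [0,0,-8,0,0,0,1],
    [0,0,-4,0,0,0,1],
    [0,0,0,0,0,0,1],
  ],
)

```text
clock: 10.55
tcp_pos: [0.5256, 0.2894, 0.0915]
tcp_rot: [10.8, 89.9, -174.0]
contact_force: [0.7, -0.0, -2.2]
grip_width: 0.0343
```

Emit:
carry_out(
  moves=[
    [0,0,-2,0,0,0,1],
    [0,0,-2,0,0,0,1],
    [0,0,-2,0,0,0,1],
    [0,0,0,0,0,0,1],
    [0,0,0,0,0,0,1],
  ],
)

```text
clock: 11.05
tcp_pos: [0.5308, 0.2892, 0.0917]
tcp_rot: [-1.3, 89.9, 173.9]
contact_force: [-1.0, 0.5, -2.0]
grip_width: 0.0344
```

```bash
python3 to.py .5349 .2885 .092
```

```text
clk 11.05 tcp [0.5308 0.2892 0.0917] F [-0.95  0.53 -2.03] w 0.0344 j6 120.1
shift [-0.3  0.3 -4.1] turn [-0.    0.05  0.  ]
```

Emit:
carry_out(
  moves=[
    [0,0,-2,0,0,0,1],
    [0,0,-2,0,0,0,1],
    [0,0,-2,0,0,0,1],
    [0,0,0,0,0,0,1],
    [0,0,0,0,0,0,1],
  ],
)

```text
clock: 11.55
tcp_pos: [0.5367, 0.2886, 0.0916]
tcp_rot: [5.3, 89.9, -179.5]
contact_force: [-2.6, 0.3, -0.4]
grip_width: 0.0343
```

Emit:
carry_out(
  moves=[
    [0,0,-2,0,0,0,1],
    [0,0,-2,0,0,0,1],
    [0,0,0,0,0,0,1],
    [0,0,0,0,0,0,1],
  ],
)

```text
clock: 11.95
tcp_pos: [0.5406, 0.2883, 0.0916]
tcp_rot: [4.7, 89.9, 179.9]
contact_force: [-3.6, 0.2, 0.2]
grip_width: 0.0342
```

Emit:
carry_out(
  moves=[
    [0,0,-2,0,0,0,1],
    [0,0,-2,0,0,0,1],
    [0,0,-1,0,0,0,1],
    [0,0,0,0,0,0,1],
    [0,0,0,0,0,0,1],
  ],
)

```text
clock: 12.45
tcp_pos: [0.545, 0.288, 0.0916]
tcp_rot: [5.8, 89.8, -179.0]
contact_force: [-6.8, 0.3, 1.4]
grip_width: 0.0343
```

Emit:
carry_out(
  moves=[
    [0,0,-2,0,0,0,1],
    [0,0,-2,0,0,0,1],
    [0,0,0,0,0,0,1],
    [0,0,0,0,0,0,1],
  ],
)

```text
clock: 12.85
tcp_pos: [0.5485, 0.2877, 0.0916]
tcp_rot: [6.4, 89.8, -178.3]
contact_force: [-8.4, -0.0, 1.4]
grip_width: 0.0347
```

Emit:
carry_out(
  moves=[
    [0,0,0,0,0,0,1],
    [0,0,0,0,0,0,1],
    [0,0,0,0,0,0,1],
  ],
)

```text
clock: 13.15
tcp_pos: [0.5484, 0.2877, 0.0916]
tcp_rot: [7.0, 89.8, -177.8]
contact_force: [-8.6, 0.5, 1.6]
grip_width: 0.0343
```

```bash
python3 - <<'E'
from foot import *
F=[]
for i in range(8):
    s=cam('scene'); F.append(readout.read_state()['contact_force'])
t=cam('top'); S=readout.read_state()
print(np.mean(F,0),np.std(F,0),S['tcp_pos'],S['tcp_rot'],S['grip_width'])
f=lambda c,u,v,w,h,k:cv2.resize(c['img'][v:v+h,u:u+w],(w*k,h*k),interpolation=cv2.INTER_CUBIC)
cv2.imwrite('pics/press.png',np.hstack([f(t,150,160,70,80,5),f(s,305,105,70,80,5)]))
cv2.imwrite('pics/all.png',np.vstack([s['img'][150:420],t['img'][100:350]]))
foot(.04,c=s,u0=305,u1=350,v0=105,v1=175)
p=S['tcp_pos']; [print(proj(s,(p[0],p[1],z)).round(1)) for z in(.04,.13)]
E
```

```text
[-8.83136101 -0.29392137  1.59000376] [0.26506128 0.46587775 0.28730149] [0.54842829 0.28774744 0.09154188] [   6.83193225   89.77218467 -177.93324563] 0.03399370608821253
140 325 333 | 143 325 332 | 146 324 333 | 149 325 337 | 152 328 334 | bottom 152.5
[331.2 148.4]
[334.8 121. ]
```

View pics/press.png

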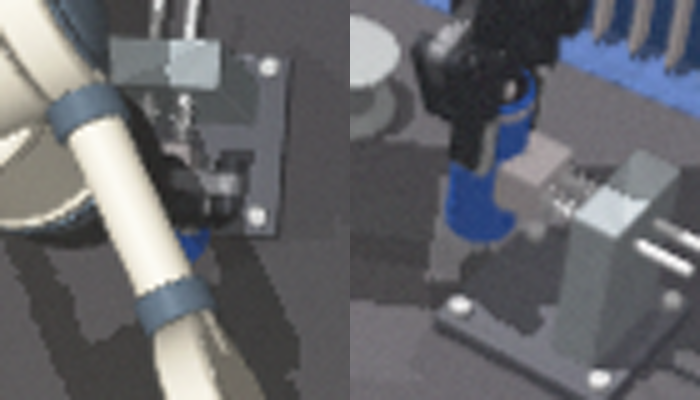

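View pics/all.png

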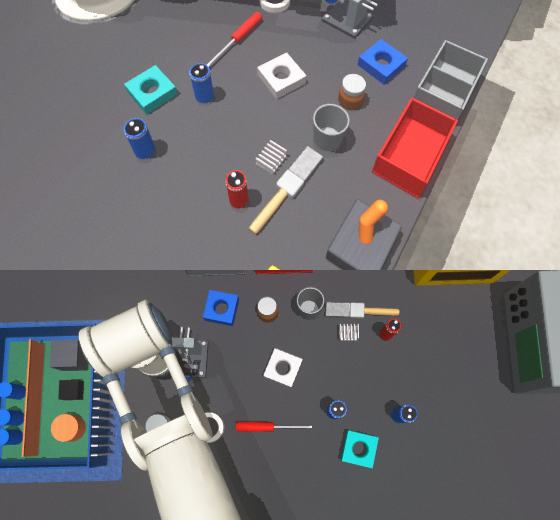

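The press image shows the can upright in the V: its left foot edge is at scene px 324 against a predicted 324, and its foot bottom is at 153 against about 154. The saddle is pushed back and the fingers stay beside the shoe. The overview shows the two 42 mm cans upright at scene px (202,233) and (139,288), with the bystanders where they were. The push is steady at 8.8 ± 0.3 N, so I'm handing in.

```bash
python3 -c "
from h import *
print(ticket.sign_off()); S=readout.read_state(); print(S['clock'],S['contact_force'],S['tcp_pos'])"
```

```text
the job is handed in; nothing more can be done
None
the job is handed in; nothing more can be done
```

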